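# Close the film press and feel out its gap with the taper gauge

## Task

The hand screw press stands wound open: wind its crank clockwise, seen from above, until the upper plate is fully down on its stops. Then take the taper gauge by its black handle and slide its blade, flat on the lower plate and square to the edge, into the gap from the side where the lower plate juts out like a ledge, until it drags snugly under the upper plate, without forcing it. Finish holding the gauge there, gripped and still snug, so that the gap can be read, and leave the other things on the bench where they are.

Things in the scene. Friction and masses are not known exactly. Their poses are not given: they have to be found in the camera images.
- crank (a joint): crank angle (rad), grows clockwise seen from above: 0 wound up, 14.14 (2.25 turns) the hard stop, upper plate fully down; starts at 0.3 to 5.5. In the press's x-y axes the knob's direction from the crank axis is minus this angle (0 = +x; at the stop -y). A turn lowers the plate 5 mm. The crank turns at a fixed height, takes about 2 N at the knob, stays where left.
- crank_knob (a point): middle of the crank's knob: black upright cylinder 22 mm across, 40 mm tall, centre 219 mm above the bench, on a crank arm whose top is 198 mm above the bench. The knob spins freely on its pin, so it can stay gripped while it circles the crank axis at 50 mm.
- crank_axis (a point): point on the upright crank axis at the height of the knob's middle; the press screw's end (15 mm across) sticks up here to 207 to 218 mm above the bench.
- press: hand screw press, fixed to the bench: base 200 x 130 mm (x by y), two steel columns at x = +-75 mm, crosshead 194 x 46 mm, 148 to 172 mm above the bench, crank on top. Origin: centre of its underside, below the crank axis. x runs from column to column; +y is the side the gauge goes in from (where the lower plate juts out); z up. Yaw within 0.22 of world axes.
- upper_plate: the press's moving plate: steel, 104 x 90 mm (press x by y, centred on the crank axis), 14 mm thick. Fully down on the stop collars its underside is 70 mm above the bench; it starts 7 to 11 mm higher. The pose given is that of a frame in this part, not a surface.
- lower_plate: the press's lower plate: steel, 104 x 117 mm, on a locked levelling screw that puts its top 62.5 to 65.5 mm above the bench (differs each time), so the closed gap is 4.5 to 7.5 mm. On the press's +y side it juts out 25 mm beyond the upper plate as a ledge. The pose given is that of a frame in this part, not a surface (see mouth).
- mouth (a point): centre of the gap's mouth: on the lower plate's top surface, straight below the upper plate's +y edge (45 mm from the crank axis). Axes as the press: x along the edge, y out of the gap, z up. The ledge's free edge is 25 mm out along +y.
- gauge: steel taper gauge, lying flat, 0.11 to 0.22 kg. Origin: underside of the handle, middle; blade along -y, z up. Handle black, 22 wide (x), 80 long, 32 tall. Blade 20 wide, y = -40 to -150 (tip), underside level with the handle's; its top rises evenly from 2.5 thick at the tip to 10 thick 100 mm further back, so it sticks about 27 to 70 mm inside the mouth according to the gap.
- gauge_grip (a point): centre of the gauge's handle, 16 mm above its underside; axes as the gauge body.
- gauge_tip (a point): tip of the gauge's blade: middle of the tip edge on the underside, 150 mm along gauge -y from the handle's middle.
- dish: bystander: small petri dish with pink filling, 59 mm across, 13 mm tall, left of and behind the press; leave it alone
- roll_tube: bystander: 15 ml tube with a blue cap, 120 mm long, lying; leave it alone
- film_slides: bystander: small white box, 56 x 82 x 34 mm; leave it alone

How it is judged:
On the way, in this order (a step that is already met when the one before it is completed fails the run):
1. the crank is wound until the upper plate is down on its stops (value of joint crank above 13.8 rad), for 0.2 s.
2. with the plate down, the gauge's blade has entered the gap from the ledge side (value of joint crank above 13.8 rad and y of gauge_tip in the frame of mouth between -0.095 and -0.008 m and contact force between the fingers and gauge above 1 N and y of gauge_grip in the frame of mouth above 0.04 m and z of gauge_tip in the frame of mouth between -0.005 and 0.008 m), for 0.1 s.
At the end, for the whole second after the job is handed in: Ends holding: crank within 0.34 rad of its stop; gauge gripped (over 2 N) and at rest, in from the ledge side, tip 15 to 95 mm inside the mouth, within 35 mm of its middle, square within 0.15 rad, flat within 0.08 rad; blade presses on the upper plate with 1 to 25 N, on the lower with over 1 N (value of joint crank above 13.8 rad and y of gauge_grip in the frame of mouth above 0.04 m and y of gauge_tip in the frame of mouth between -0.095 and -0.015 m and x of gauge_tip in the frame of mouth between -0.035 and 0.035 m and angle between the y axis of gauge and the y axis of mouth, either way round below 0.15 rad and angle between gauge's own z axis and vertical below 0.08 rad and contact force between gauge and upper_plate between 1 and 25 N and contact force between gauge and lower_plate above 1 N and contact force between the fingers and gauge above 2 N and linear speed of gauge below 0.01 m/s); the arm keeps its last pose, push and grip.
It fails at once if the blade is forced: over 35 N on the upper plate (contact force between gauge and upper_plate above 35 N).
It fails at once if the petri dish is moved more than 2 cm (distance of dish from where it was at the start of the episode above 0.02 m).
It fails at once if the tube is moved more than 2 cm (distance of roll_tube from where it was at the start of the episode above 0.02 m).
It fails at once if the white box is moved more than 2 cm (distance of film_slides from where it was at the start of the episode above 0.02 m).
It also fails if it takes over 72 s, if anything falls off the work surface, if the arm or the gripper's body presses on something with over 40 N, if the wrist force passes 120 N, or if a joint passes its speed limit or range.

## Robot

A 6-joint arm with a two-finger parallel gripper is mounted at the origin on a cart in front of the work surface, level with it; the furniture and walls round the work are solid. World frame = base frame: x ahead of the robot, y to its left, z up, the work surface at z = 0. Lengths are in m, angles in rad, forces in N, time in s.
With the tool pointing down it reaches from about 0.375 to 0.975 m from the base axis. Payload 3.8 kg.
Tool frame: the origin (TCP) lies on the mounting face of the last link; the fingertips stand 173 mm ahead of it and the grasp point (between the pads) lies 155 mm ahead of it; z points along the fingers, y is the line along which they close (so a half turn about z gives the same grasp; the last joint's range is limited). The gripper opens to 85 mm and grips with 20 to 120 N. Pads are 22 mm wide; open, the fingers measure 114 mm over their backs; the gripper's body (76 mm by 85 mm) begins 54 mm behind the grasp point. The pads swing forward as they close: fully open they stand 13 mm farther back than shut.
Start: joints at [1.178, 0.264, 1.604, -0, 1.274, -0.037], TCP at [0.235, 0.633, 0.405] pointing down, gripper open.
Joint ranges: [-2.63, 2.63], [-0.94, 2.18], [0.31, 2.57], [-1.31, 4.45], [0, 2.66], [-2.55, 2.55]. Speed limits (rad/s): [2.57, 2.57, 3.14, 3.14, 3.14, 3.14].

## Interface

Orientations are given as a rotation vector (axis times angle).
In Python, from workcell import bot gives the robot as it stands.
- The arm moves only by the tool drive_tool, never from a script. Its argument "increments" is a list of rows, each an object with "delta_pos": the shift along the tool's x, y, z in mm, a list of three; "turn": the turn about the tool's z in rad; "jaw": the opening, from -1 (shut) to 1 (fully open). A call has 1 to 8 rows; each row shifts and turns the commanded pose from where the row before left it, along the tool's axes as they then stand; what a row does not reach is not made up. A row lasts 1/12 s, in which the tool goes at most 41.7 mm and 7.16 degrees, less where a joint would pass 70% of its speed; a pose out of reach is approached as far as the arm can. A call is refused whole if a number of a shift passes 41.7 or a number of a turn 0.125, either way. A call with a gripper value outside its range is refused whole. The fingers move at their own pace and stop on an object; "grip_force" is the grip in N (left out, the last holds). Time passes only in rows, so rows that do not move let the fingers close. It gives the time, the measured TCP pose, the force, the opening and the grip force at its end, in the units of the state.
- bot.read_state(): the state, without advancing time (a new reading comes with each control period).
- bot.read_camera(name): name is "scene" or "side" or "wrist"; returns a dict with "pixels" (420x560x3 uint8, red, green, blue), "fovy" (degrees; the focal length in pixels is half the picture's height over the tangent of half this angle, whatever the lens; pixels are square), "cx", "cy" (the principal point, pixels), "k1" (the pictures are not rectified: a ray, as slopes to the right and down, at radius r is drawn at 1 + k1 r^2 times it, then the intrinsics apply), "camera_from_world" (4x4, takes a point from world to camera coordinates); the wrist camera has in their place "hand_eye" (4x4, takes a point from camera to tool coordinates, whose origin is the TCP and whose axes are the flange's). Camera axes: x right, y down, z forward; pixel columns grow to the right and rows downward; lengths in m; the calibration is good to about 2 mm. A picture is of the moment at which its call begins: read the wrist's pose just before it. There is no depth.
- bot.finish_job(): hands the job in; it is judged then, once.
The state is a dict: "time": time; "q": joint angles; "joint_vel": joint speeds; "joint_torque": joint torques, N m; "tool_pos": TCP position; "tcp_rot": TCP orientation; "wrist_force": force on the tool from outside, world axes, zero at the start; "torque": the same for the moment, N m; "width": opening from 0.0 (shut) to 1.0 (fully open); "grip_force": force on a finger pad.
Only numpy, scipy, OpenCV 4.12 (cv2) and the standard library are available. Lean on these libraries where they do the work, as an engineer would, in place of code of your own. Each camera call takes 0.05 s, during which the arm holds its last target. There are 200 camera calls.

## Working session

There is one attempt and no reset: what is moved stays moved. The work goes in short steps, Python scripts to look and compute and a tool call to move; the robot and the scene stay as the last step left them, time stands still between calls to the robot, and variables do not carry over. Pictures are saved under pics/ and viewed, at most 10 in all, crops included, and the job is handed in when it is done.

Besides the shell and the picture viewer there is one more tool, called as name(argument=value, ...) on one line, values as JSON. drive_tool: Moves the arm, as the interface text tells. Its arguments: {"type":"object","properties":{"increments":{"type":"array"},"grip_force":{"type":"number"}},"required":["increments"]}

```bash
mkdir -p pics; ls
cat > h.py <<'E'
import numpy as np, cv2
from scipy.spatial.transform import Rotation as R
from workcell import bot
def cam(name):
    s=bot.read_state(); c=bot.read_camera(name)
    c['f']=210/np.tan(np.radians(c['fovy'])/2)
    if name=='wrist':
        T=np.eye(4);T[:3,:3]=R.from_rotvec(s['tcp_rot']).as_matrix();T[:3,3]=s['tool_pos']
        c['wc']=T@np.array(c['hand_eye'])
    else: c['wc']=np.linalg.inv(np.array(c['camera_from_world']))
    c['K']=np.array([[c['f'],0,c['cx']],[0,c['f'],c['cy']],[0,0,1.]])
    return c
def ray(c,uv):
    x=(np.array(uv,float)-[c['cx'],c['cy']])/c['f']
    rd=np.linalg.norm(x); r=rd
    for _ in range(30): r=rd/(1+c['k1']*r*r)
    x=x*(r/rd if rd>0 else 1)
    return c['wc'][:3,3], c['wc'][:3,:3]@np.r_[x,1]
def onz(c,uv,z):
    o,d=ray(c,uv); return o+d*(z-o[2])/d[2]
def proj(c,p):
    T=np.linalg.inv(c['wc']); p=T[:3,:3]@np.array(p)+T[:3,3]
    x=p[:2]/p[2]; return x*(1+c['k1']*(x@x))*c['f']+[c['cx'],c['cy']]
def save(c,n): cv2.imwrite('pics/'+n,c['pixels'][:,:,::-1])
E
python3 - <<'E'
from h import *
s=bot.read_state(); print(s)
for n in('scene','side','wrist'):
    c=cam(n); save(c,n+'0.png'); print(n,c['wc'].round(3).tolist(),c['f'],c['k1'],c['cx'],c['cy'])
E
```

```text
pics
{'time': 0.0, 'q': array([ 1.17807982e+00,  2.64787682e-01,  1.60541106e+00,  1.17034924e-05,
        1.27367087e+00, -3.68871949e-02]), 'joint_vel': array([ 0.00021064, -0.00099589, -0.00020133,  0.00102847, -0.0001476 ,
        0.00204471]), 'joint_torque': array([-1.14154056e-03, -5.15116274e+01, -3.67310965e+01,  1.05039981e-04,
        1.28384319e-02, -5.82606475e-06]), 'tool_pos': array([0.23500758, 0.63239973, 0.40331828]), 'tcp_rot': array([-0.55590846, -3.09151097,  0.00349015]), 'wrist_force': array([-0.05328939,  0.21637468,  0.08146625]), 'torque': array([-0.00716302, -0.02280882, -0.05487825]), 'grip_force': 0.0, 'width': 1.0014317078451458}
scene [[-0.896, -0.323, 0.306, 0.344], [-0.445, 0.669, -0.596, 0.608], [-0.012, -0.669, -0.743, 0.798], [0.0, 0.0, 0.0, 1.0]] 428.3107008656229 -0.12477303887316524 276.27353969066013 211.1538805426525
side [[0.965, -0.101, 0.241, 0.394], [-0.261, -0.429, 0.865, -0.677], [0.016, -0.898, -0.441, 0.554], [0.0, 0.0, 0.0, 1.0]] 438.13493228727765 -0.09968131841315207 283.1365294309268 213.3717153740025
wrist [[0.348, 0.904, 0.248, 0.172], [0.938, -0.335, -0.094, 0.655], [-0.002, 0.265, -0.964, 0.372], [0.0, 0.0, 0.0, 1.0]] 371.29426443086015 -0.10200609072900307 276.9863343492228 205.1102930107715
```

```bash
sleep 3; python3 -c "
import cv2,numpy as np
a=[cv2.imread('pics/%s0.png'%n) for n in('scene','side','wrist')]
"
```

```text
(no output)
```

View pics/scene0.png

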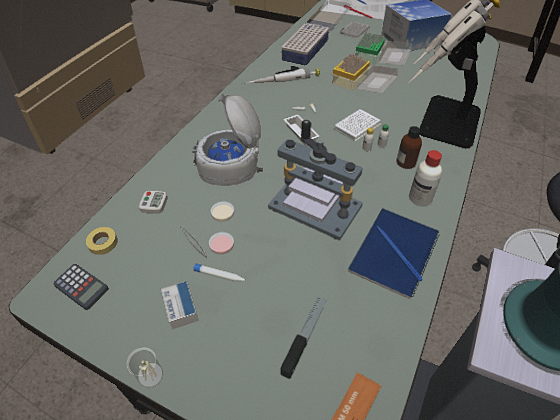

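View pics/side0.png

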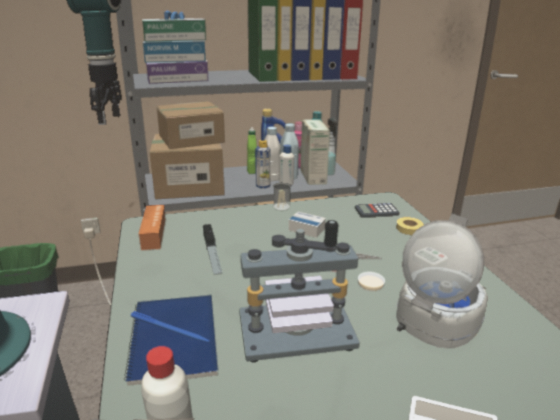

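The scene view shows the press at about (318,185) with its knob near (306,131) and the ledge facing the camera. The gauge handle is at (294,355) with its tip at (322,299). The side view shows the knob at (331,233) and the gauge at (209,238). Next I'll enlarge the press and measure.

Run:
```python
from h import *
a=cv2.imread('pics/scene0.png')[110:245,255:375]; b=cv2.imread('pics/side0.png')[215:355,230:370]
g=cv2.imread('pics/scene0.png')[290:385,270:335]
A=cv2.resize(a,None,fx=3.3,fy=3.3,interpolation=2);B=cv2.resize(b,None,fx=2.8,fy=2.8,interpolation=2)
im=np.zeros((600,800,3),np.uint8);im[:A.shape[0],:A.shape[1]]=A;im[:B.shape[0],400:400+B.shape[1]]=B[:,:400]
cv2.imwrite('pics/crop1.png',im)
c=cam('scene');s=cam('side')
k=onz(c,(306,131),.219);k2=onz(s,(331,233),.219);print('knob',k,k2)
for uv,z in [((294,355),.032),((322,299),.003),((284,374),.032),((304,338),.032)]: print(onz(c,uv,z))
# base corners guess scene: left, front, right
for uv in [(271,206),(347,236),(362,210)]: print('base',onz(c,uv,.02))
for uv in [(243,348),(353,343),(240,313),(345,305)]: print('baseS',onz(s,uv,.02))
for uv in [(242,262),(356,262),(246,250),(354,248)]: print('xhS',onz(s,uv,.172))
# gauge handle dark mask in scene
im=c['pixels'].astype(int); m=((im.max(2)<60)).astype(np.uint8); m[:330]=0;m[:,:270]=0;m[:,315:]=0;m[385:]=0
p=np.argwhere(m)[:,::-1].astype(np.float32);print(len(p),cv2.minAreaRect(p))
```

```text
knob [ 0.62913103 -0.09767354  0.219     ] [ 0.6332277  -0.10536748  0.219     ]
[0.46868724 0.30307714 0.032     ]
[0.47277674 0.15237662 0.003     ]
[0.46949311 0.34433159 0.032     ]
[0.46601687 0.26344257 0.032     ]
base [ 0.68381384 -0.02591587  0.02      ]
base [ 0.48161491 -0.01808275  0.02      ]
base [ 0.47652082 -0.11119766  0.02      ]
baseS [ 0.48301753 -0.11680338  0.02      ]
baseS [ 0.67087017 -0.15205056  0.02      ]
baseS [ 0.49471171 -0.02312391  0.02      ]
baseS [ 0.69776798 -0.04887703  0.02      ]
xhS [ 0.49193207 -0.08335113  0.172     ]
xhS [ 0.67161771 -0.12745185  0.172     ]
xhS [ 0.50524977 -0.0478942   0.172     ]
xhS [ 0.68632341 -0.08512889  0.172     ]
533 ((293.021240234375, 356.0274963378906), (12.918257713317871, 43.07121276855469), 25.76932716369629)
```

View pics/crop1.png

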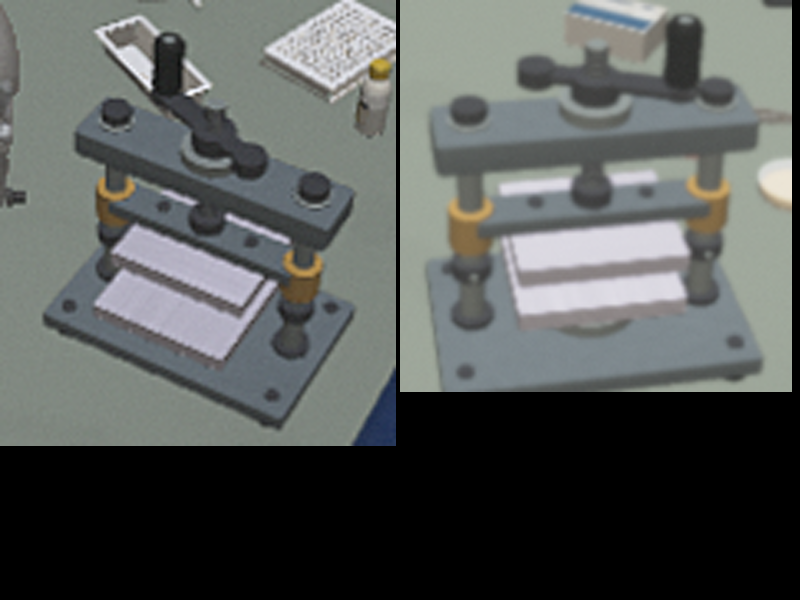

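The crop shows the lower plate's corners, the column nuts and the screw end in both views. I'll work out the press pose and which side the ledge is on.

Run:
```python
from h import *
c=cam('scene');s=cam('side')
S=lambda x,y:(255+x/3.3,110+y/3.3); D=lambda x,y:(230+(x-400)/2.8,215+y/2.8)
def tri(a,b):
    (o,d),(p,e)=ray(c,a),ray(s,b); t=np.linalg.lstsq(np.c_[d,-e],p-o,rcond=None)[0]
    return (o+d*t[0]+p+e*t[1])/2, np.linalg.norm(o+d*t[0]-p-e*t[1])
print('knobtri',tri(S(168,66),D(684,52)))
nl=tri(S(117,112),D(718,90));nr=tri(S(314,187),D(469,109));print('nuts',nl,nr,(nl[0]+nr[0])/2)
d=nl[0]-nr[0];print('yaw',np.arctan2(d[1],d[0]),np.hypot(*d[:2]))
for p in[(117,112),(314,187),(168,40),(168,66)]: print('S',onz(c,S(*p),.18 if p[0]!=168 else .239 if p[1]==40 else .219))
for p in[(718,90),(469,109),(596,48)]: print('D',onz(s,D(*p),.18 if p[0]!=596 else .212))
for p in[(95,303),(222,355),(275,285)]: print('loS',onz(c,S(*p),.064))
for p in[(522,318),(685,308),(500,240)]: print('loD',onz(s,D(*p),.064))
for p in[(46,312),(278,420),(353,312)]: print('baS',onz(c,S(*p),.022))
```

```text
knobtri (array([ 0.63327715, -0.10450427,  0.21675428]), np.float64(0.0025314885730067967))
nuts (array([ 0.6635404 , -0.08891293,  0.17817767]), np.float64(0.003079024592152977)) (array([ 0.51401159, -0.07426115,  0.17836255]), np.float64(0.0015095626309407399)) [ 0.588776   -0.08158704  0.17827011]
yaw -0.09767454193280349 0.15024493248759188
S [ 0.66088276 -0.08587916  0.18      ]
S [ 0.51278168 -0.07221399  0.18      ]
S [ 0.63212413 -0.10219959  0.239     ]
S [ 0.63075798 -0.10089307  0.219     ]
D [ 0.66411336 -0.09063235  0.18      ]
D [ 0.51427879 -0.07656141  0.18      ]
D [ 0.5897806  -0.07875708  0.212     ]
loS [ 0.6435338  -0.01511507  0.064     ]
loS [ 0.54326365 -0.00884374  0.064     ]
loS [ 0.53424657 -0.08772448  0.064     ]
loD [ 0.53332994 -0.13013574  0.064     ]
loD [ 0.6305006  -0.14559162  0.064     ]
loD [ 0.53774651 -0.05373149  0.064     ]
baS [ 0.68975035 -0.02644073  0.022     ]
baS [ 0.49619054 -0.00511131  0.022     ]
baS [ 0.48215197 -0.12672311  0.022     ]
```

Both views agree:
- **Crank axis:** about (0.589, -0.082).
- **Press yaw:** about -0.10.
- **Ledge:** on the world +y side.
- **Knob:** about (0.632, -0.103), so the crank is at about 0.4 rad.

The fingers' closing line is already nearly tangential to the crank circle, so I'll hover above the knob.

drive_tool(increments=[{"delta_pos": [-26.2,-23,-2.8],"turn": 0,"jaw": 1},{"delta_pos": [-26.2,-23,-2.8],"turn": 0,"jaw": 1},{"delta_pos": [-26.2,-23,-2.8],"turn": 0,"jaw": 1},{"delta_pos": [-26.2,-23,-2.8],"turn": 0,"jaw": 1},{"delta_pos": [-26.2,-23,-2.8],"turn": 0,"jaw": 1},{"delta_pos": [-26.2,-23,-2.8],"turn": 0,"jaw": 1},{"delta_pos": [-26.2,-23,-2.8],"turn": 0,"jaw": 1},{"delta_pos": [-26.2,-23,-2.8],"turn": 0,"jaw": 1}])

```text
time: 1.02
tool_pos: [0.3679, 0.3857, 0.4274]
tcp_rot: [0.555, 3.092, 0.001]
wrist_force: [0.5, 0.4, 0.7]
width: 0.999
grip_force: 0.0
```

drive_tool(increments=[{"delta_pos": [-26.2,-23,-2.8],"turn": 0,"jaw": 1},{"delta_pos": [-26.2,-23,-2.8],"turn": 0,"jaw": 1},{"delta_pos": [-26.2,-23,-2.8],"turn": 0,"jaw": 1},{"delta_pos": [-26.2,-23,-2.8],"turn": 0,"jaw": 1},{"delta_pos": [-26.2,-23,-2.8],"turn": 0,"jaw": 1},{"delta_pos": [-26.2,-23,-2.8],"turn": 0,"jaw": 1},{"delta_pos": [-26.2,-23,-2.8],"turn": 0,"jaw": 1},{"delta_pos": [-26.2,-23,-2.8],"turn": 0,"jaw": 1}])

```text
time: 1.68
tool_pos: [0.5003, 0.1401, 0.45]
tcp_rot: [0.556, 3.091, 0.001]
wrist_force: [0.2, 0.9, -0.6]
width: 1.001
grip_force: 0.0
```

drive_tool(increments=[{"delta_pos": [-26.2,-23,-2.8],"turn": 0,"jaw": 1},{"delta_pos": [-26.2,-23,-2.8],"turn": 0,"jaw": 1},{"delta_pos": [-26.2,-23,-2.8],"turn": 0,"jaw": 1},{"delta_pos": [-26.2,-23,-2.8],"turn": 0,"jaw": 1},{"delta_pos": [-26.2,-23,-2.8],"turn": 0,"jaw": 1},{"delta_pos": [-26.2,-23,-2.8],"turn": 0,"jaw": 1},{"delta_pos": [-26.2,-23,-2.8],"turn": 0,"jaw": 1},{"delta_pos": [-26.2,-23,-2.8],"turn": 0,"jaw": 1}])

```text
time: 2.35
tool_pos: [0.6327, -0.1054, 0.4721]
tcp_rot: [0.556, 3.092, 0.0]
wrist_force: [1.6, -0.0, 0.1]
width: 1.0
grip_force: 0.0
```

Run:
```python
from h import *
s=bot.read_state(); print(s['tool_pos'],s['tcp_rot'],s['q'],s['time'])
c=cam('wrist'); save(c,'w1.png')
print('pred knob top',proj(c,(.632,-.103,.239)),'axis',proj(c,(.589,-.0815,.212)))
```

```text
[ 0.63274796 -0.1054394   0.47208627] [5.56205835e-01 3.09176205e+00 1.52439365e-04] [-2.03974547e-01  1.67941797e-01  1.59628106e+00  1.04119938e-04
  1.37717394e+00 -1.41880010e+00] 2.35
pred knob top [281.7966684 222.2079086] axis [290.04324819 133.62429537]
```

View pics/w1.png

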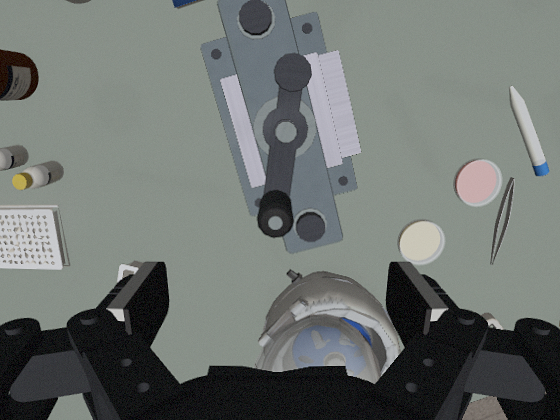

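The wrist view shows the knob top at about (275,221), the screw end at (286,132), the nuts at (256,17) and (311,227), and the ledge on the right (world +y). I'll refine from these pixels.

Run:
```python
from h import *
c=cam('wrist')
k=onz(c,(275.5,222),.239);a=onz(c,(286,132),.212);n1=onz(c,(311,227),.18);n0=onz(c,(256,17),.18)
print(k,a,n1,n0,(n0+n1)/2); d=n1-n0; print(np.arctan2(d[1],d[0]),np.hypot(*d[:2]))
v=(k-a)[:2];print(np.hypot(*v),np.arctan2(v[1],v[0]))
print('ledge far edge',onz(c,(330,53),.064),onz(c,(360,154),.064))
```

```text
[ 0.63367648 -0.11268722  0.239     ] [ 0.59036544 -0.08982791  0.212     ] [ 0.66462748 -0.09667956  0.18      ] [ 0.51560268 -0.0824671   0.18      ] [ 0.59011508 -0.08957333  0.18      ]
-0.09508220290561738 0.14970098817968877
0.04897340679137105 -0.485634813324911
ledge far edge [ 0.54600004 -0.02525369  0.064     ] [ 0.64927223 -0.02791368  0.064     ]
```

drive_tool(increments=[{"delta_pos": [0,-3,24],"turn": 0,"jaw": 1},{"delta_pos": [0,0,24],"turn": 0,"jaw": 1},{"delta_pos": [0,0,0],"turn": 0,"jaw": 1},{"delta_pos": [0,0,0],"turn": 0,"jaw": 1}])

```text
time: 2.78
tool_pos: [0.6304, -0.106, 0.422]
tcp_rot: [-0.555, -3.088, -0.001]
wrist_force: [-0.3, 0.1, 0.7]
width: 1.0
grip_force: 0.0
```

Run:
```python
from h import *
s=bot.read_state(); print(s['tool_pos'],s['tcp_rot'],s['joint_vel'].round(4))
c=cam('wrist'); save(c,'w2.png')
g=cv2.cvtColor(c['pixels'],cv2.COLOR_RGB2GRAY)
print(proj(c,(.633,-.109,.239)),proj(c,(.59,-.086,.212)))
print([np.round(x) for x in [cv2.HoughCircles(cv2.GaussianBlur(g,(5,5),0),cv2.HOUGH_GRADIENT,1,20,param1=80,param2=20,minRadius=8,maxRadius=30)[0]]])
```

```text
[ 0.63040799 -0.10599558  0.42202245] [-5.54776981e-01 -3.08761800e+00 -5.22960793e-04] [ 0.0034 -0.0249 -0.0534  0.0015 -0.0005  0.0003]
[274.56048432 269.54594336] [288.54069503 153.26303756]
[array([[318., 258.,  18.],
       [438., 260.,  25.],
       [500., 194.,  27.],
       [300.,  72.,  26.],
       [252.,   6.,  22.],
       [ 26., 252.,  17.],
       [290., 144.,  12.],
       [278., 264.,   9.],
       [ 30., 182.,  12.]], dtype=float32)]
```

View pics/w2.png

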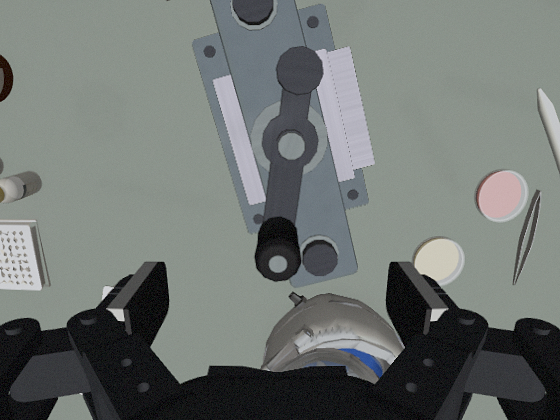

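The knob top is at (278,264) and the screw end at (291,145), which puts the knob at about (0.6315, -0.1065) and the axis at about (0.588, -0.083). I'll descend and grip.

drive_tool(increments=[{"delta_pos": [-1,0,15],"turn": 0,"jaw": 1},{"delta_pos": [0,0,15],"turn": 0,"jaw": 1},{"delta_pos": [0,0,14],"turn": 0,"jaw": 1},{"delta_pos": [0,0,0],"turn": 0,"jaw": -1},{"delta_pos": [0,0,0],"turn": 0,"jaw": -1},{"delta_pos": [0,0,0],"turn": 0,"jaw": -1},{"delta_pos": [0,0,0],"turn": 0,"jaw": -1},{"delta_pos": [0,0,0],"turn": 0,"jaw": -1}], grip_force=30)

```text
time: 3.5
tool_pos: [0.6325, -0.107, 0.3813]
tcp_rot: [0.556, 3.09, -0.0]
wrist_force: [0.1, 0.2, -0.0]
width: 0.3
grip_force: 0.0
```

Run:
```python
from h import *
s=bot.read_state(); print(s['tool_pos'],s['tcp_rot'],s['wrist_force'],s['width'],s['grip_force'])
# rows: tool-frame chords for clockwise circle
p=s['tool_pos'][:2]; a=np.array([.588,-.083]); v=p-a; print(np.hypot(*v),np.arctan2(v[1],v[0]))
th0=-(np.arctan2(v[1],v[0])+.096); print('theta',th0)
M=R.from_rotvec(s['tcp_rot']).as_matrix()
n=54; th=np.linspace(th0,14.12,n+1); P=np.c_[np.cos(-th-.096),np.sin(-th-.096)]*50
D=np.diff(P,axis=0)@M[:2,:2]
D=np.c_[D];print((th[1]-th[0])); print(D.round(1).tolist())
```

```text
[ 0.63254302 -0.10696564  0.38130655] [ 5.55585776e-01  3.08986648e+00 -1.01796063e-04] [ 0.05525178  0.22960205 -0.00183671] 0.3002459891219181 0.0
0.0505809463561872 -0.4936095564512684
theta 0.3976095564512684
0.2541183415471987
[[3.3, -12.2], [6.3, -11.0], [8.8, -9.1], [10.8, -6.6], [12.1, -3.6], [12.7, -0.4], [12.4, 2.8], [11.3, 5.8], [9.5, 8.4], [7.0, 10.5], [4.2, 12.0], [1.0, 12.6], [-2.2, 12.5], [-5.2, 11.5], [-8.0, 9.8], [-10.2, 7.5], [-11.8, 4.7], [-12.6, 1.6], [-12.6, -1.6], [-11.8, -4.7], [-10.2, -7.5], [-8.0, -9.8], [-5.3, -11.5], [-2.2, -12.5], [1.0, -12.6], [4.2, -12.0], [7.0, -10.5], [9.5, -8.4], [11.3, -5.8], [12.4, -2.8], [12.7, 0.4], [12.1, 3.6], [10.9, 6.5], [8.9, 9.1], [6.3, 11.0], [3.3, 12.2], [0.1, 12.7], [-3.0, 12.3], [-6.0, 11.1], [-8.6, 9.3], [-10.7, 6.8], [-12.1, 3.9], [-12.7, 0.7], [-12.4, -2.5], [-11.4, -5.5], [-9.7, -8.2], [-7.3, -10.4], [-4.4, -11.9], [-1.3, -12.6], [1.9, -12.5], [5.0, -11.6], [7.8, -10.0], [10.0, -7.8], [11.7, -5.0]]
```

drive_tool(increments=[{"delta_pos": [0,0,0],"turn": 0,"jaw": -1},{"delta_pos": [0,0,0],"turn": 0,"jaw": -1},{"delta_pos": [3.3,-12.2,0],"turn": 0,"jaw": -1},{"delta_pos": [6.3,-11.0,0],"turn": 0,"jaw": -1}])

```text
time: 3.83
tool_pos: [0.6155, -0.1256, 0.3812]
tcp_rot: [0.554, 3.09, 0.001]
wrist_force: [-0.0, 2.7, 5.6]
width: 0.242
grip_force: 30.5
```

The grip holds and forces are low, so I'll keep circling.

drive_tool(increments=[{"delta_pos": [8.8,-9.1,0],"turn": 0,"jaw": -1},{"delta_pos": [10.8,-6.6,0],"turn": 0,"jaw": -1},{"delta_pos": [12.1,-3.6,0],"turn": 0,"jaw": -1},{"delta_pos": [12.7,-0.4,0],"turn": 0,"jaw": -1},{"delta_pos": [12.4,2.8,0],"turn": 0,"jaw": -1},{"delta_pos": [11.3,5.8,0],"turn": 0,"jaw": -1}])

```text
time: 4.33
tool_pos: [0.547, -0.1125, 0.3812]
tcp_rot: [0.558, 3.087, 0.0]
wrist_force: [6.1, 2.2, 3.5]
width: 0.239
grip_force: 30.3
```

drive_tool(increments=[{"delta_pos": [9.5,8.4,0],"turn": 0,"jaw": -1},{"delta_pos": [7.0,10.5,0],"turn": 0,"jaw": -1},{"delta_pos": [4.2,12.0,0],"turn": 0,"jaw": -1},{"delta_pos": [1.0,12.6,0],"turn": 0,"jaw": -1},{"delta_pos": [-2.2,12.5,0],"turn": 0,"jaw": -1},{"delta_pos": [-5.2,11.5,0],"turn": 0,"jaw": -1}])

```text
time: 4.83
tool_pos: [0.5573, -0.0437, 0.3811]
tcp_rot: [0.555, 3.091, -0.004]
wrist_force: [1.8, -5.9, 7.6]
width: 0.243
grip_force: 30.6
```

Run:
```python
from h import *
s=bot.read_state();v=s['tool_pos'][:2]-[.588,-.083];print(np.hypot(*v),np.arctan2(v[1],v[0]),s['wrist_force'],'expect',-(.3976+14*.2541+.096)+2*np.pi)
```

```text
0.04987244548024351 2.23394033744626 [ 1.81353034 -5.86629806  7.56678375] expect 2.232185307179586
```

Tracking is right on the expected angle.

drive_tool(increments=[{"delta_pos": [-8.0,9.8,0],"turn": 0,"jaw": -1},{"delta_pos": [-10.2,7.5,0],"turn": 0,"jaw": -1},{"delta_pos": [-11.8,4.7,0],"turn": 0,"jaw": -1},{"delta_pos": [-12.6,1.6,0],"turn": 0,"jaw": -1},{"delta_pos": [-12.6,-1.6,0],"turn": 0,"jaw": -1},{"delta_pos": [-11.8,-4.7,0],"turn": 0,"jaw": -1},{"delta_pos": [-10.2,-7.5,0],"turn": 0,"jaw": -1},{"delta_pos": [-8.0,-9.8,0],"turn": 0,"jaw": -1}])

```text
time: 5.5
tool_pos: [0.6377, -0.0731, 0.3811]
tcp_rot: [-0.554, -3.092, 0.0]
wrist_force: [-2.5, 1.3, 10.2]
width: 0.24
grip_force: 30.8
```

drive_tool(increments=[{"delta_pos": [-5.3,-11.5,0],"turn": 0,"jaw": -1},{"delta_pos": [-2.2,-12.5,0],"turn": 0,"jaw": -1},{"delta_pos": [1.0,-12.6,0],"turn": 0,"jaw": -1},{"delta_pos": [4.2,-12.0,0],"turn": 0,"jaw": -1},{"delta_pos": [7.0,-10.5,0],"turn": 0,"jaw": -1},{"delta_pos": [9.5,-8.4,0],"turn": 0,"jaw": -1},{"delta_pos": [11.3,-5.8,0],"turn": 0,"jaw": -1},{"delta_pos": [12.4,-2.8,0],"turn": 0,"jaw": -1}])

```text
time: 6.17
tool_pos: [0.575, -0.1318, 0.3812]
tcp_rot: [0.556, 3.09, -0.0]
wrist_force: [3.2, 3.9, 8.5]
width: 0.237
grip_force: 30.7
```

drive_tool(increments=[{"delta_pos": [12.7,0.4,0],"turn": 0,"jaw": -1},{"delta_pos": [12.1,3.6,0],"turn": 0,"jaw": -1},{"delta_pos": [10.9,6.5,0],"turn": 0,"jaw": -1},{"delta_pos": [8.9,9.1,0],"turn": 0,"jaw": -1},{"delta_pos": [6.3,11.0,0],"turn": 0,"jaw": -1},{"delta_pos": [3.3,12.2,0],"turn": 0,"jaw": -1},{"delta_pos": [0.1,12.7,0],"turn": 0,"jaw": -1},{"delta_pos": [-3.0,12.3,0],"turn": 0,"jaw": -1}])

```text
time: 6.83
tool_pos: [0.5506, -0.05, 0.3812]
tcp_rot: [0.555, 3.09, -0.004]
wrist_force: [3.8, -5.2, 6.2]
width: 0.243
grip_force: 30.5
```

drive_tool(increments=[{"delta_pos": [-6.0,11.1,0],"turn": 0,"jaw": -1},{"delta_pos": [-8.6,9.3,0],"turn": 0,"jaw": -1},{"delta_pos": [-10.7,6.8,0],"turn": 0,"jaw": -1},{"delta_pos": [-12.1,3.9,0],"turn": 0,"jaw": -1},{"delta_pos": [-12.7,0.7,0],"turn": 0,"jaw": -1},{"delta_pos": [-12.4,-2.5,0],"turn": 0,"jaw": -1},{"delta_pos": [-11.4,-5.5,0],"turn": 0,"jaw": -1},{"delta_pos": [-9.7,-8.2,0],"turn": 0,"jaw": -1}])

```text
time: 7.5
tool_pos: [0.6349, -0.0642, 0.3811]
tcp_rot: [-0.554, -3.092, 0.0]
wrist_force: [-3.1, 1.7, 9.7]
width: 0.244
grip_force: 30.8
```

drive_tool(increments=[{"delta_pos": [-7.3,-10.4,0],"turn": 0,"jaw": -1},{"delta_pos": [-4.4,-11.9,0],"turn": 0,"jaw": -1},{"delta_pos": [-1.3,-12.6,0],"turn": 0,"jaw": -1},{"delta_pos": [1.9,-12.5,0],"turn": 0,"jaw": -1},{"delta_pos": [5.0,-11.6,0],"turn": 0,"jaw": -1}])

```text
time: 7.92
tool_pos: [0.62, -0.1224, 0.3812]
tcp_rot: [0.555, 3.09, -0.0]
wrist_force: [0.0, 2.2, 8.8]
width: 0.241
grip_force: 30.7
```

Run:
```python
from h import *
s=bot.read_state();v=s['tool_pos'][:2]-[.588,-.083];a=np.arctan2(v[1],v[0]);print(s['tool_pos'],np.hypot(*v),a,s['wrist_force'],'theta',4*np.pi-a-.096)
```

```text
[ 0.62002588 -0.12236921  0.38118225] 0.050750284049472405 -0.8878925264591968 [0.01216445 2.16731831 8.75191371] theta 13.35826314081837
```

drive_tool(increments=[{"delta_pos": [7.8,-10.0,0],"turn": 0,"jaw": -1},{"delta_pos": [10.0,-7.8,0],"turn": 0,"jaw": -1},{"delta_pos": [6,-2.6,0],"turn": 0,"jaw": -1},{"delta_pos": [5.7,-2.4,0],"turn": 0,"jaw": -1},{"delta_pos": [0,0,0],"turn": 0,"jaw": -1},{"delta_pos": [0,0,0],"turn": 0,"jaw": -1}])

```text
time: 8.42
tool_pos: [0.5838, -0.1332, 0.3812]
tcp_rot: [0.556, 3.091, -0.002]
wrist_force: [-0.3, -0.8, 8.2]
width: 0.24
grip_force: 30.6
```

Run:
```python
from h import *
s=bot.read_state();v=s['tool_pos'][:2]-[.588,-.083];a=np.arctan2(v[1],v[0]);print(s['tool_pos'],np.hypot(*v),a,s['wrist_force'],'theta',4*np.pi-a-.096)
```

```text
[ 0.58381773 -0.13318786  0.38116998] 0.050361816575560166 -1.6539364999169615 [-0.28023916 -0.75080237  8.18320845] theta 14.124307114276133
```

drive_tool(increments=[{"delta_pos": [2,-0.5,0],"turn": 0,"jaw": -1},{"delta_pos": [2,-0.5,0],"turn": 0,"jaw": -1},{"delta_pos": [0,0,0],"turn": 0,"jaw": -1}])

```text
time: 8.67
tool_pos: [0.5821, -0.1329, 0.3813]
tcp_rot: [0.554, 3.083, -0.001]
wrist_force: [11.5, -1.4, 1.2]
width: 0.246
grip_force: 29.9
```

At the stop: 11.5 N of resistance, with the angle at about 14.14 rad. I'll relax, open partway to clear the screw end, lift, then turn the tool for the gauge.

drive_tool(increments=[{"delta_pos": [-2,0.5,0],"turn": 0,"jaw": -0.1},{"delta_pos": [0,0,0],"turn": 0,"jaw": -0.1},{"delta_pos": [0,0,0],"turn": 0,"jaw": -0.1},{"delta_pos": [0,0,0],"turn": 0,"jaw": -0.1},{"delta_pos": [0,0,-30],"turn": 0,"jaw": -0.1},{"delta_pos": [0,0,-40],"turn": 0,"jaw": -0.1},{"delta_pos": [0,0,-20],"turn": 0.119,"jaw": 1},{"delta_pos": [0,0,0],"turn": 0.119,"jaw": 1}])

```text
time: 9.33
tool_pos: [0.583, -0.1332, 0.4763]
tcp_rot: [0.925, 2.993, -0.0]
wrist_force: [0.3, 0.5, 0.4]
width: 0.717
grip_force: 0.0
```

drive_tool(increments=[{"delta_pos": [0,0,0],"turn": 0.119,"jaw": 1},{"delta_pos": [0,0,0],"turn": 0.119,"jaw": 1},{"delta_pos": [0,0,0],"turn": 0.119,"jaw": 1},{"delta_pos": [0,0,0],"turn": 0.119,"jaw": 1},{"delta_pos": [0,0,0],"turn": 0.119,"jaw": 1},{"delta_pos": [0,0,0],"turn": 0.119,"jaw": 1},{"delta_pos": [0,0,0],"turn": 0.119,"jaw": 1},{"delta_pos": [0,0,0],"turn": 0.119,"jaw": 1}])

```text
time: 10.0
tool_pos: [0.5817, -0.1329, 0.469]
tcp_rot: [-2.199, -2.241, 0.002]
wrist_force: [0.1, 0.1, 1.0]
width: 0.998
grip_force: 0.0
```

Run:
```python
from h import *
s=bot.read_state(); print(s['tool_pos'],s['q'].round(3),R.from_rotvec(s['tcp_rot']).as_matrix().round(3).tolist())
c=cam('scene');sd=cam('side')
g=onz(c,(293,356),.018)   # mask centroid ~ mid body
print(g)
im=sd['pixels'].astype(int); m=(im.max(2)<60).astype(np.uint8); m[:220]=0;m[252:]=0;m[:,:195]=0;m[:,225:]=0
p=np.argwhere(m)[:,::-1].astype(np.float32);print(len(p),p.mean(0),cv2.minAreaRect(p)); print(onz(sd,p.mean(0),.018))
k=onz(c,(294,80),.2)
save(c,'scene2.png')
```

```text
[ 0.58167483 -0.13286206  0.4690164 ] [-0.266  0.084  1.696 -0.     1.364 -0.285] [[-0.019, 1.0, -0.002], [1.0, 0.019, 0.0], [0.0, -0.002, -1.0]]
[0.47182587 0.30016796 0.018     ]
41 [208.68292 238.63414] ((208.30001831054688, 235.90000915527344), (15.17893123626709, 6.324554920196533), 71.56504821777344)
[0.47020254 0.28080666 0.018     ]
```

drive_tool(increments=[{"delta_pos": [37,-10,0],"turn": 0,"jaw": 1},{"delta_pos": [37,-10,0],"turn": 0,"jaw": 1},{"delta_pos": [37,-10,0],"turn": 0,"jaw": 1},{"delta_pos": [37,-10,0],"turn": 0,"jaw": 1},{"delta_pos": [37,-10,0],"turn": 0,"jaw": 1},{"delta_pos": [37,-10,8],"turn": 0,"jaw": 1},{"delta_pos": [37,-10,8],"turn": 0,"jaw": 1},{"delta_pos": [37,-10,8],"turn": 0,"jaw": 1}])

```text
time: 10.77
tool_pos: [0.4936, 0.1624, 0.4456]
tcp_rot: [2.189, 2.253, -0.0]
wrist_force: [-0.1, 0.3, -0.6]
width: 1.0
grip_force: 0.0
```

drive_tool(increments=[{"delta_pos": [37,-10,15],"turn": 0,"jaw": 1},{"delta_pos": [37,-10,15],"turn": 0,"jaw": 1},{"delta_pos": [37,-12,15],"turn": 0,"jaw": 1},{"delta_pos": [0,0,0],"turn": 0,"jaw": 1},{"delta_pos": [0,0,0],"turn": 0,"jaw": 1}])

```text
time: 11.18
tool_pos: [0.4585, 0.2726, 0.3991]
tcp_rot: [-2.185, -2.256, 0.006]
wrist_force: [0.4, -0.5, -0.1]
width: 0.999
grip_force: 0.0
```

Run:
```python
from h import *
s=bot.read_state(); print(s['tool_pos'],s['tcp_rot'])
c=cam('wrist'); save(c,'w3.png'); print(proj(c,(.47,.30,.032)),proj(c,(.4728,.15,.002)))
```

```text
[0.45850103 0.27258472 0.3991353 ] [-2.18453281 -2.2564898   0.00587787]
[292.37323584 147.72460231] [287.7814663  282.99108151]
```

View pics/w3.png

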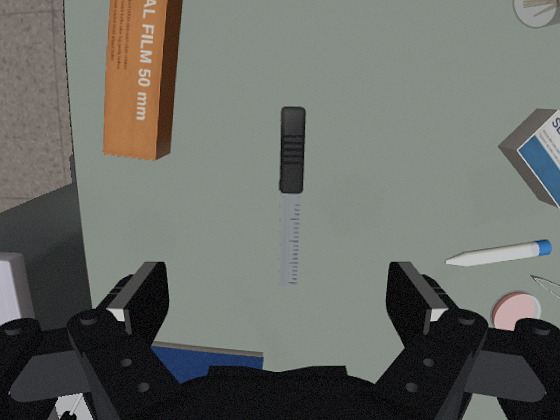

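The wrist view shows the handle from (293,107) to (291.5,192) and the blade tip at (288.5,286).

Run:
```python
from h import *
s=bot.read_state(); print(s['tool_pos'])
c=cam('wrist'); im=c['pixels'].astype(int); m=(im.max(2)<75).astype(np.uint8); m[:95]=0;m[205:]=0;m[:,:265]=0;m[:,320:]=0
p=np.argwhere(m)[:,::-1].astype(np.float32);r=cv2.minAreaRect(p);print(r)
b=[onz(c,x,.030) for x in cv2.boxPoints(r)];print(np.round(b,4)[:,:2].tolist())
f=[onz(c,x,.030) for x in [(293,107),(291.5,192)]];t=onz(c,(288.5,286),.001);print(f,t, (f[0]+f[1])/2, np.arctan2(*( (f[0]-t)[:2])), np.linalg.norm((f[0]-t)[:2]))
M=R.from_rotvec(s['tcp_rot']).as_matrix();print('toolx ang from +y',np.arctan2(M[0,0],M[1,0]))
```

```text
[0.45941074 0.27156494 0.40015816]
((289.9545593261719, 148.49862670898438), (23.86783218383789, 85.5062026977539), 1.7357046604156494)
[[0.4588, 0.258], [0.4587, 0.336], [0.4799, 0.336], [0.4812, 0.258]]
[array([0.47091428, 0.33496776, 0.03      ]), array([0.47267622, 0.25738625, 0.03      ])] [0.47515653 0.14445797 0.001     ] [0.47179525 0.29617701 0.03      ] -0.022264220541146268 0.19055701839196848
toolx ang from +y -0.029766792436923345
```

drive_tool(increments=[{"delta_pos": [26,11,28],"turn": 0,"jaw": 1},{"delta_pos": [0,0,40],"turn": 0,"jaw": 1},{"delta_pos": [0,0,40],"turn": 0,"jaw": 1},{"delta_pos": [0,0,40],"turn": 0,"jaw": 1},{"delta_pos": [0,0,35],"turn": 0,"jaw": 1},{"delta_pos": [0,0,25],"turn": 0,"jaw": 1},{"delta_pos": [0,0,0],"turn": 0,"jaw": 1},{"delta_pos": [0,0,0],"turn": 0,"jaw": 1}])

```text
time: 11.95
tool_pos: [0.4708, 0.2958, 0.1923]
tcp_rot: [-2.195, -2.247, 0.004]
wrist_force: [0.1, 0.1, 0.0]
width: 1.0
grip_force: 0.0
```

drive_tool(increments=[{"delta_pos": [1,0,13],"turn": 0,"jaw": 1},{"delta_pos": [0,0,0],"turn": 0,"jaw": -1},{"delta_pos": [0,0,0],"turn": 0,"jaw": -1},{"delta_pos": [0,0,0],"turn": 0,"jaw": -1},{"delta_pos": [0,0,0],"turn": 0,"jaw": -1},{"delta_pos": [0,0,0],"turn": 0,"jaw": -1},{"delta_pos": [0,0,0],"turn": 0,"jaw": -1},{"delta_pos": [0,0,0],"turn": 0,"jaw": -1}], grip_force=50)

```text
time: 12.62
tool_pos: [0.4709, 0.2988, 0.181]
tcp_rot: [2.193, 2.249, 0.003]
wrist_force: [-0.4, 0.4, 5.5]
width: 0.245
grip_force: 51.2
```

drive_tool(increments=[{"delta_pos": [0,0,0],"turn": 0,"jaw": -1},{"delta_pos": [0,0,0],"turn": 0,"jaw": -1},{"delta_pos": [0,0,0],"turn": 0,"jaw": -1}])

```text
time: 12.87
tool_pos: [0.4709, 0.2988, 0.1809]
tcp_rot: [2.193, 2.249, 0.003]
wrist_force: [-0.6, 0.1, 5.8]
width: 0.245
grip_force: 51.2
```

Run:
```python
from h import *
s=bot.read_state(); print(s['tool_pos'],s['wrist_force'],s['width'],s['grip_force'])
M=R.from_rotvec(s['tcp_rot']).as_matrix();print(M.round(4).tolist())
```

```text
[0.47088255 0.2988191  0.18093953] [-0.61949694  0.10037616  5.83195237] 0.24499720010872106 51.224393248558044
[[-0.0251, 0.9997, 0.0015], [0.9997, 0.0251, 0.0009], [0.0009, 0.0015, -1.0]]
```

The gauge is gripped with its underside 181 mm below the TCP. I'll lift it, turn it square to the press, and carry it in front of the ledge.

drive_tool(increments=[{"delta_pos": [0,0,-20],"turn": 0,"jaw": -1},{"delta_pos": [0,0,-35],"turn": 0.06,"jaw": -1},{"delta_pos": [0,0,-35],"turn": 0.06,"jaw": -1},{"delta_pos": [0,0,0],"turn": 0,"jaw": -1},{"delta_pos": [-25,25,0],"turn": 0,"jaw": -1},{"delta_pos": [-25,25,0],"turn": 0,"jaw": -1},{"delta_pos": [-25,25,0],"turn": 0,"jaw": -1}])

```text
time: 13.45
tool_pos: [0.5378, 0.2161, 0.2694]
tcp_rot: [-2.321, -2.116, 0.001]
wrist_force: [-0.1, 0.3, -2.2]
width: 0.248
grip_force: 50.3
```

drive_tool(increments=[{"delta_pos": [-25,25,0],"turn": 0,"jaw": -1},{"delta_pos": [-25,25,0],"turn": 0,"jaw": -1},{"delta_pos": [-20,25,0],"turn": 0,"jaw": -1},{"delta_pos": [0,0,0],"turn": 0,"jaw": -1},{"delta_pos": [0,0,0],"turn": 0,"jaw": -1},{"delta_pos": [0,0,0],"turn": 0,"jaw": -1}])

```text
time: 13.95
tool_pos: [0.6052, 0.1397, 0.2686]
tcp_rot: [-2.324, -2.112, 0.003]
wrist_force: [-0.2, -0.2, -2.1]
width: 0.249
grip_force: 50.3
```

Run:
```python
from h import *
s=bot.read_state(); print(s['tool_pos'],s['wrist_force'],s['width'],s['grip_force'],s['time'])
M=R.from_rotvec(s['tcp_rot']).as_matrix();print(M.round(4).tolist())
a=cam('wrist');b=cam('scene');d=cam('side');save(a,'w4.png')
for c in (a,b,d): print(proj(c,(.5923,-.0382,.064)),proj(c,(.5947,-.0133,.064)))
im=np.zeros((600,800,3),np.uint8)
A=cv2.resize(b['pixels'][110:250,230:380],None,fx=2.66,fy=2.66,interpolation=2)
D=cv2.resize(d['pixels'][195:355,230:380],None,fx=2.66,fy=2.66,interpolation=2)
W=a['pixels'][120:420,80:480]
im[:A.shape[0],:399]=A[:,:399];im[:D.shape[0],400:799]=D[:,:399];im[:, :] ;
w=cv2.resize(W,(230,172));im[428:,0:230]=w
cv2.imwrite('pics/c4.png',im[:,:,::-1])
```

```text
[0.60522112 0.13972667 0.26862413] [-0.17431669 -0.21808835 -2.09201391] 0.2486897697070795 50.30541479587555 13.95
[[0.0954, 0.9954, -0.0026], [0.9954, -0.0954, -0.0], [-0.0003, -0.0026, -1.0]]
[283.99947226 488.62169192] [284.36474862 463.52309812]
[307.69044524 202.27732905] [302.43614554 209.00412612]
[292.28614538 291.42577384] [289.87582388 283.71663062]
```

View pics/w4.png

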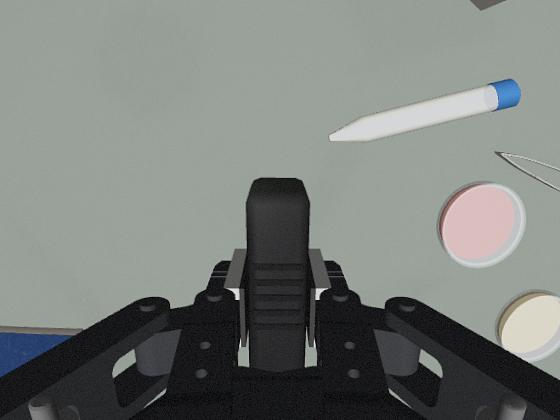

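View pics/c4.png

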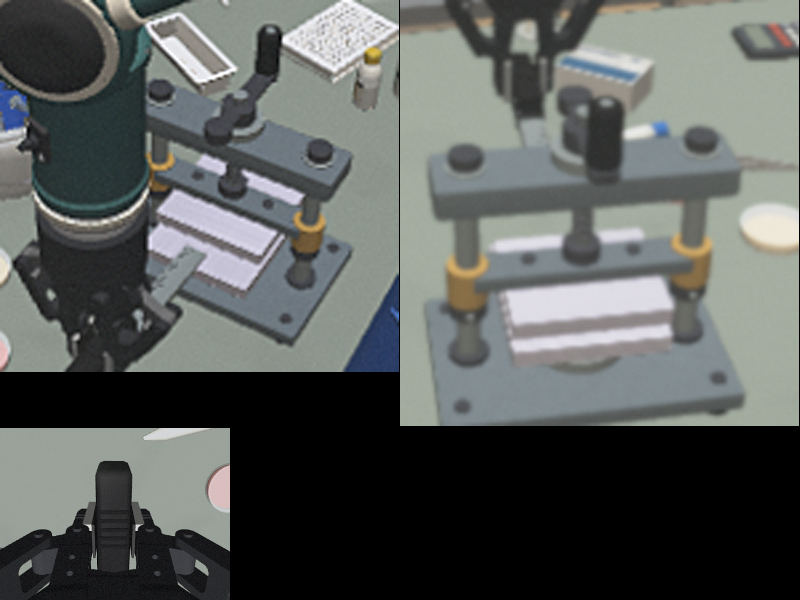

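The wrist view shows the handle centred and straight in the pads. The crops show the plate down with a thin gap, and the blade tip above the ledge, near (305,205) in the scene view. I'll go 14 mm further in and lower towards the ledge.

drive_tool(increments=[{"delta_pos": [-7,2,0],"turn": 0,"jaw": -1},{"delta_pos": [-7,2,0],"turn": 0,"jaw": -1},{"delta_pos": [0,0,8],"turn": 0,"jaw": -1},{"delta_pos": [0,0,8],"turn": 0,"jaw": -1},{"delta_pos": [0,0,3],"turn": 0,"jaw": -1},{"delta_pos": [0,0,0],"turn": 0,"jaw": -1},{"delta_pos": [0,0,0],"turn": 0,"jaw": -1}])

```text
time: 14.68
tool_pos: [0.6082, 0.1255, 0.25]
tcp_rot: [-2.324, -2.113, 0.002]
wrist_force: [0.2, 0.6, -2.4]
width: 0.246
grip_force: 50.3
```

drive_tool(increments=[{"delta_pos": [0,0,1],"turn": 0,"jaw": -1},{"delta_pos": [0,0,0],"turn": 0,"jaw": -1},{"delta_pos": [0,0,0],"turn": 0,"jaw": -1}])

```text
time: 14.93
tool_pos: [0.6087, 0.1256, 0.2502]
tcp_rot: [2.324, 2.113, 0.001]
wrist_force: [0.5, -0.1, -1.8]
width: 0.251
grip_force: 50.3
```

drive_tool(increments=[{"delta_pos": [0,0,1],"turn": 0,"jaw": -1},{"delta_pos": [0,0,0],"turn": 0,"jaw": -1},{"delta_pos": [0,0,0],"turn": 0,"jaw": -1}])

```text
time: 15.18
tool_pos: [0.6086, 0.1255, 0.249]
tcp_rot: [2.324, 2.113, 0.0]
wrist_force: [0.2, 0.1, -1.7]
width: 0.241
grip_force: 50.3
```

drive_tool(increments=[{"delta_pos": [0,0,1],"turn": 0,"jaw": -1},{"delta_pos": [0,0,0],"turn": 0,"jaw": -1},{"delta_pos": [0,0,0],"turn": 0,"jaw": -1}])

```text
time: 15.43
tool_pos: [0.6085, 0.1255, 0.2478]
tcp_rot: [-2.324, -2.113, 0.0]
wrist_force: [-0.3, 0.5, -2.0]
width: 0.247
grip_force: 50.3
```

Run:
```python
from h import *
s=bot.read_state(); print(s['tool_pos'],s['wrist_force'],s['torque'])
```

```text
[0.6085126  0.12549704 0.24780594] [-0.33867412  0.49131636 -2.02052411] [ 0.03346903 -0.05729879  0.01855851]
```

drive_tool(increments=[{"delta_pos": [0,0,1],"turn": 0,"jaw": -1},{"delta_pos": [0,0,0],"turn": 0,"jaw": -1},{"delta_pos": [0,0,0],"turn": 0,"jaw": -1}])

```text
time: 15.68
tool_pos: [0.6085, 0.1255, 0.2468]
tcp_rot: [-2.324, -2.113, 0.0]
wrist_force: [0.4, -0.2, -1.1]
width: 0.247
grip_force: 50.3
```

drive_tool(increments=[{"delta_pos": [0,0,1],"turn": 0,"jaw": -1},{"delta_pos": [0,0,0],"turn": 0,"jaw": -1},{"delta_pos": [0,0,0],"turn": 0,"jaw": -1}])

```text
time: 15.93
tool_pos: [0.6085, 0.1255, 0.2458]
tcp_rot: [-2.324, -2.113, 0.0]
wrist_force: [-0.4, -0.3, -2.1]
width: 0.247
grip_force: 50.3
```

drive_tool(increments=[{"delta_pos": [0,0,1],"turn": 0,"jaw": -1},{"delta_pos": [0,0,0],"turn": 0,"jaw": -1},{"delta_pos": [0,0,0],"turn": 0,"jaw": -1}])

```text
time: 16.18
tool_pos: [0.6085, 0.1255, 0.2448]
tcp_rot: [-2.324, -2.113, 0.0]
wrist_force: [-0.3, -0.0, -1.2]
width: 0.249
grip_force: 50.3
```

Run:
```python
from h import *
s=bot.read_state(); print(s['tool_pos'],s['wrist_force'],s['torque'])
```

```text
[0.60854119 0.12549832 0.24480203] [-0.31212941 -0.02189721 -1.22647961] [ 0.00318646 -0.01004571  0.01516124]
```

drive_tool(increments=[{"delta_pos": [0,0,0.7],"turn": 0,"jaw": -1},{"delta_pos": [0,0,0],"turn": 0,"jaw": -1},{"delta_pos": [0,0,0],"turn": 0,"jaw": -1}])

```text
time: 16.43
tool_pos: [0.6086, 0.1255, 0.2442]
tcp_rot: [2.324, 2.113, 0.0]
wrist_force: [-0.4, 1.2, -1.9]
width: 0.249
grip_force: 50.3
```

Run:
```python
from h import *
s=bot.read_state(); print(s['tool_pos'],s['wrist_force'],s['torque'])
```

```text
[0.6085906  0.1254995  0.24419169] [-0.35618063  1.20579125 -1.93544224] [-0.04348071  0.00600567  0.02273241]
```

drive_tool(increments=[{"delta_pos": [0,0,0.7],"turn": 0,"jaw": -1},{"delta_pos": [0,0,0],"turn": 0,"jaw": -1},{"delta_pos": [0,0,0],"turn": 0,"jaw": -1}])

```text
time: 16.68
tool_pos: [0.6087, 0.1256, 0.2437]
tcp_rot: [2.324, 2.113, 0.0]
wrist_force: [-0.9, -0.2, -0.4]
width: 0.245
grip_force: 50.6
```

Run:
```python
from h import *
s=bot.read_state(); print(s['tool_pos'],s['wrist_force'],s['torque'])
```

```text
[0.60865754 0.12556633 0.2437295 ] [-0.90210264 -0.21807853 -0.40889749] [-0.12441487  0.01808286 -0.05341023]
```

Light contact with the ledge: its top is at about 63 mm, so the gap is about 7 mm and I expect roughly 60 mm of insertion. Sliding in.

drive_tool(increments=[{"delta_pos": [-6,0,0],"turn": 0,"jaw": -1},{"delta_pos": [-6,0,0],"turn": 0,"jaw": -1},{"delta_pos": [-6,0,0],"turn": 0,"jaw": -1},{"delta_pos": [-6,0,0],"turn": 0,"jaw": -1},{"delta_pos": [0,0,0],"turn": 0,"jaw": -1}])

```text
time: 17.1
tool_pos: [0.6062, 0.1001, 0.2436]
tcp_rot: [2.325, 2.112, -0.001]
wrist_force: [0.4, -0.4, -0.4]
width: 0.249
grip_force: 50.6
```

drive_tool(increments=[{"delta_pos": [-6,0,0],"turn": 0,"jaw": -1},{"delta_pos": [-6,0,0],"turn": 0,"jaw": -1},{"delta_pos": [-6,0,0],"turn": 0,"jaw": -1},{"delta_pos": [-6,0,0],"turn": 0,"jaw": -1},{"delta_pos": [0,0,0],"turn": 0,"jaw": -1}])

```text
time: 17.52
tool_pos: [0.604, 0.0765, 0.2437]
tcp_rot: [2.324, 2.112, -0.001]
wrist_force: [-0.3, -1.8, 1.8]
width: 0.247
grip_force: 50.7
```

Run:
```python
from h import *
s=bot.read_state(); print(s['tool_pos'],s['wrist_force'],s['torque'])
M=R.from_rotvec(s['tcp_rot']).as_matrix();print(M.round(4).tolist())
```

```text
[0.60402244 0.07646428 0.24365824] [-0.2674627  -1.80982654  1.78381152] [-0.56046691  0.06081328 -0.03388223]
[[0.0953, 0.9954, 0.0002], [0.9954, -0.0953, -0.0009], [-0.0009, 0.0003, -1.0]]
```

drive_tool(increments=[{"delta_pos": [-3,0,-0.3],"turn": 0,"jaw": -1},{"delta_pos": [-3,0,0],"turn": 0,"jaw": -1},{"delta_pos": [-2,0,0],"turn": 0,"jaw": -1},{"delta_pos": [0,0,0],"turn": 0,"jaw": -1},{"delta_pos": [0,0,0],"turn": 0,"jaw": -1}])

```text
time: 17.93
tool_pos: [0.6032, 0.0695, 0.2438]
tcp_rot: [2.324, 2.113, -0.001]
wrist_force: [0.1, -0.8, 0.5]
width: 0.25
grip_force: 50.7
```

```bash
cat > st.py <<'E'
from h import *
s=bot.read_state(); p=s['tool_pos']; print(p.round(5),s['wrist_force'].round(2),s['torque'].round(3),'ytip',((p[1]+.0382)*.9954+(p[0]-.5923)*.0954-.15).round(4),s['time'])
E
python3 st.py
```

```text
[0.60324 0.06953 0.24375] [ 0.12 -0.83  0.54] [-0.333  0.044  0.009] ytip -0.0417 17.9333
```

drive_tool(increments=[{"delta_pos": [-2,0,0],"turn": 0,"jaw": -1},{"delta_pos": [-2,0,0],"turn": 0,"jaw": -1},{"delta_pos": [0,0,0],"turn": 0,"jaw": -1},{"delta_pos": [0,0,0],"turn": 0,"jaw": -1}])

```text
time: 18.27
tool_pos: [0.6029, 0.0657, 0.2438]
tcp_rot: [2.324, 2.113, 0.0]
wrist_force: [0.5, 0.9, 2.5]
width: 0.253
grip_force: 50.8
```

```bash
python3 st.py
```

```text
[0.60292 0.06573 0.24381] [0.48 0.88 2.52] [-0.162 -0.046  0.044] ytip -0.0455 18.2667
```

drive_tool(increments=[{"delta_pos": [-2,0,0],"turn": 0,"jaw": -1},{"delta_pos": [-2,0,0],"turn": 0,"jaw": -1},{"delta_pos": [0,0,0],"turn": 0,"jaw": -1},{"delta_pos": [0,0,0],"turn": 0,"jaw": -1}])

```text
time: 18.6
tool_pos: [0.6025, 0.0616, 0.2438]
tcp_rot: [2.324, 2.113, -0.0]
wrist_force: [0.6, 0.9, 2.0]
width: 0.242
grip_force: 50.8
```

```bash
python3 st.py
```

```text
[0.60254 0.06157 0.24384] [0.62 0.9  2.01] [-0.062  0.014  0.013] ytip -0.0497 18.6
```

drive_tool(increments=[{"delta_pos": [-1,0,0],"turn": 0,"jaw": -1},{"delta_pos": [-1,0,0],"turn": 0,"jaw": -1},{"delta_pos": [0,0,0],"turn": 0,"jaw": -1},{"delta_pos": [0,0,0],"turn": 0,"jaw": -1}])

```text
time: 18.93
tool_pos: [0.6023, 0.0597, 0.2438]
tcp_rot: [2.324, 2.113, 0.0]
wrist_force: [0.4, 1.4, 2.6]
width: 0.248
grip_force: 50.8
```

```bash
python3 st.py
```

```text
[0.60235 0.05974 0.24385] [0.41 1.44 2.56] [-0.007 -0.111 -0.003] ytip -0.0516 18.9333
```

drive_tool(increments=[{"delta_pos": [-1,0,0],"turn": 0,"jaw": -1},{"delta_pos": [-1,0,0],"turn": 0,"jaw": -1},{"delta_pos": [0,0,0],"turn": 0,"jaw": -1},{"delta_pos": [0,0,0],"turn": 0,"jaw": -1}])

```text
time: 19.27
tool_pos: [0.6022, 0.0578, 0.2439]
tcp_rot: [2.324, 2.113, 0.0]
wrist_force: [0.2, 2.3, 2.1]
width: 0.249
grip_force: 50.8
```

```bash
python3 st.py
```

```text
[0.60216 0.05775 0.24386] [0.24 2.28 2.12] [ 0.061 -0.015  0.022] ytip -0.0535 19.2667
```

drive_tool(increments=[{"delta_pos": [-1,0,0],"turn": 0,"jaw": -1},{"delta_pos": [0,0,0],"turn": 0,"jaw": -1},{"delta_pos": [0,0,0],"turn": 0,"jaw": -1}])

```text
time: 19.52
tool_pos: [0.6021, 0.0569, 0.2438]
tcp_rot: [-2.324, -2.113, -0.001]
wrist_force: [0.3, 4.0, 2.5]
width: 0.247
grip_force: 50.9
```

```bash
python3 st.py
```

```text
[0.60209 0.05693 0.24385] [0.29 3.97 2.51] [ 0.294 -0.05   0.012] ytip -0.0544 19.5167
```

drive_tool(increments=[{"delta_pos": [-1,0,0],"turn": 0,"jaw": -1},{"delta_pos": [0,0,0],"turn": 0,"jaw": -1},{"delta_pos": [0,0,0],"turn": 0,"jaw": -1}])

```text
time: 19.77
tool_pos: [0.602, 0.0561, 0.244]
tcp_rot: [-2.324, -2.113, -0.001]
wrist_force: [-0.1, 4.0, 4.3]
width: 0.248
grip_force: 51.0
```

```bash
python3 st.py
```

```text
[0.60205 0.05612 0.24396] [-0.06  3.95  4.25] [ 0.598 -0.019  0.003] ytip -0.0552 19.7667
```

drive_tool(increments=[{"delta_pos": [-1,0,0],"turn": 0,"jaw": -1},{"delta_pos": [0,0,0],"turn": 0,"jaw": -1},{"delta_pos": [0,0,0],"turn": 0,"jaw": -1}])

```text
time: 20.02
tool_pos: [0.602, 0.0553, 0.244]
tcp_rot: [-2.324, -2.113, -0.002]
wrist_force: [-0.6, 6.2, 2.9]
width: 0.248
grip_force: 51.0
```

```bash
python3 st.py
```

```text
[0.602   0.05532 0.24403] [-0.57  6.19  2.85] [ 0.769 -0.064 -0.021] ytip -0.056 20.0167
```

The wedge has engaged: drag rose from about 1 N to about 6 N over 4 mm. I'll let it settle and check.

drive_tool(increments=[{"delta_pos": [0,0,0],"turn": 0,"jaw": -1},{"delta_pos": [0,0,0],"turn": 0,"jaw": -1},{"delta_pos": [0,0,0],"turn": 0,"jaw": -1},{"delta_pos": [0,0,0],"turn": 0,"jaw": -1},{"delta_pos": [0,0,0],"turn": 0,"jaw": -1},{"delta_pos": [0,0,0],"turn": 0,"jaw": -1}])

```text
time: 20.52
tool_pos: [0.602, 0.0554, 0.2441]
tcp_rot: [-2.324, -2.113, -0.002]
wrist_force: [-0.2, 6.2, 3.4]
width: 0.249
grip_force: 51.0
```

```bash
python3 st.py
python3 - <<'E'
from h import *
b=cam('scene');d=cam('side')
A=cv2.resize(b['pixels'][110:250,230:380],None,fx=2.66,fy=2.66,interpolation=2)[:,:399]
D=cv2.resize(d['pixels'][195:335,230:380],None,fx=2.66,fy=2.66,interpolation=2)[:,:399]
cv2.imwrite('pics/c5.png',np.hstack([A,D])[:,:,::-1])
E
```

```text
[0.60201 0.05536 0.24406] [-0.17  6.16  3.36] [ 0.776 -0.033 -0.075] ytip -0.0559 20.5167
```

View pics/c5.png

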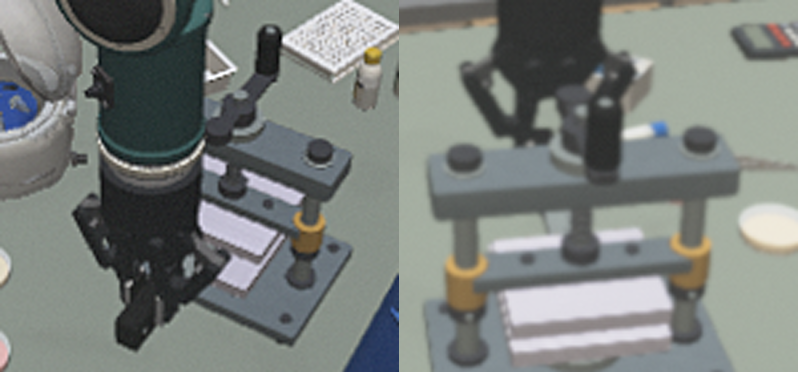

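The view shows the gauge in the gap, the crank unmoved at its stop, and steady force. Handing in.

```bash
python3 -c "
from workcell import bot
print(bot.finish_job())"
```

```text
the job is handed in; nothing more can be done
None
```

I handed in the job at about 20.5 s, with the press wound down to its stop and the gauge still gripped, about 56 mm into the gap with a steady drag of about 6 N; I haven't seen the judge's verdict.

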